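# Build up the terminal stud of a control unit

## Robot

A 7-joint arm with a two-finger parallel gripper is mounted at the origin on the work surface. World frame = base frame: x ahead of the robot, y to its left, z up, the work surface at z = 0. Lengths are in m, angles in degrees, forces in N, time in s.
With the tool pointing down it reaches from about 0.4 to 0.85 m from the base axis. Payload 4.5 kg.
Tool frame: the origin (TCP) lies between the finger pads; the fingertips stand 17 mm ahead of it and the grasp point (between the pads) lies 2 mm behind it; z points along the fingers, y is the line along which they close (so a half turn about z gives the same grasp; the last joint's range is limited). The gripper opens to 85 mm and grips with 20 to 120 N. Pads are 22 mm wide; open, the fingers measure 114 mm over their backs; the gripper's body (76 mm by 85 mm) begins 54 mm behind the grasp point. The pads swing forward as they close: fully open they stand 13 mm farther back than shut.
Start: joints at [72.353, 39.483, -11.15, 89.685, 9.013, 51.709, -12.324], TCP at [0.21, -0.589, 0.248] pointing down, gripper open.
Joint ranges: [-172.22, 172.22], [-26.19, 119.32], [-84.43, 86.54], [7.71, 146.69], [-57.33, 237.33], [2.42, 119.75], [-152.13, 152.13]. Speed limits (degrees/s): [147.25, 147.25, 180, 180, 180, 180, 180].

## Interface

Orientations are given as a 3x3 rotation matrix whose columns are the frame's x, y, z axes.
In Python, from bench import arm gives the robot as it stands. The module is installed in compiled form; this text tells all that it offers.
- The arm moves only by the tool arm_command, never from a script. Its argument "increments" is text: rows parted by semicolons, each of 7 numbers parted by spaces: the shift along the world's x, y, z each as a share of 0.3 m, from -1 to 1, then the turn, a rotation vector about the world's x, y, z each as a share of 45 degrees, from -1 to 1, then the finger opening in mm, from 0 to 85.4. In form: tx ty tz ax ay az fingers; .... A call has 1 to 5 rows; each row is the pose to reach, as a shift and turn from the pose commanded when the call began; what a row does not reach only later rows make up. A row lasts 1/8 s, in which the tool goes at most 62.5 mm and 10.7 degrees, less where a joint would pass 70% of its speed; a pose out of reach is approached as far as the arm can. A call with a number of a shift or a turn outside -1 to 1 is refused whole. A call with a gripper value outside its range is refused whole. The fingers move at their own pace and stop on an object; "newtons" is the grip in N (left out, the last holds). Time passes only in rows, so rows that repeat a pose let the fingers close. It gives the time, the measured TCP pose, the force, the opening and the grip force at its end, in the units of the state.
- arm.sense(): the state, without advancing time (a new reading comes with each control period).
- arm.capture(name): name is "scene" or "top" or "wrist"; returns (picture, depth): 384x512x3 uint8, red, green, blue; 384x512 float32, m along the optical axis (not along the pixel's ray), 0 where there is no reading.
- arm.calibration(name): a dict with "fovy" (degrees; the focal length in pixels is half the picture's height over the tangent of half this angle, whatever the lens; pixels are square), "cx", "cy" (the principal point, pixels), "origin" and "orientation" of the camera in the world. Camera axes: x right, y down, z forward; pixel columns grow to the right and rows downward; lengths in m; the calibration is good to about 2 mm. A picture is of the moment at which its call begins: read the wrist's pose just before it. calibration takes no time and is no camera call; for the wrist camera it gives the pose at the moment of the call.
- arm.close_job(): hands the job in; it is judged then, once.
The state is a dict: "time_s": time; "joint_pos": joint angles; "joint_velocities": joint speeds; "effort": joint torques, N m; "tcp_pos": TCP position; "eef_rot": TCP orientation; "ft_force": force on the tool from outside, world axes, zero at the start; "torque": the same for the moment, N m; "gripper_width": finger opening in m; "grasp_force": force on a finger pad.
Only numpy, scipy, OpenCV 4.12 (cv2) and the standard library are available. Lean on these libraries where they do the work, as an engineer would, in place of code of your own. Each camera call takes 0.05 s, during which the arm holds its last target. There are 200 camera calls.

## Task

Assemble the terminal stud on the small control unit: first thread the white ceramic bushing down the steel post, then the copper lug with its tail lying between the two orange cheeks, then the brass collar, each lying flat and fully home on what is beneath it. Lower every part down the post rather than letting it drop, and leave it released. Leave the black spare ring, the screwdriver, the bottle and the blue bin where they are.

Things in the scene. Friction and masses are not known exactly. Their poses are not given: they have to be found in the camera images.
- unit: Light grey control unit, fixed (sizes in mm), 160 (x) x 140 (y) x 50 high; origin: centre of its underside, z up. On top a black plinth, x -46 to 58, y -28 to 28, its top 60 above the bench; steel post at x = y = 0. Two upright orange cheeks on the post's +x side: x 28 to 50, 5 thick, 32 high, with a 20 gap (y -10 to 10) for the lug's tail. Fingers closing along its y clear the cheeks.
- seat (a point): Foot of the steel post, on its axis at the plinth's top, 60 above the bench; axes as the unit's, z up along the post. The post is 12 in diameter and 46 high; its top 10 narrows to diameter 5. Sizes in mm.
- slot (a point): Middle of the gap between the cheeks, 38 from the post's axis along the unit's +x, 20 above the seat: where the lug's tail point comes to lie. Axes as the unit's. Sizes in mm.
- bushing: White ceramic bushing, a plain ring: outside diameter 40, bore 16, 16 high, lying flat at the start. Origin at its centre (on the bore axis, mid-height); z along the bore. Goes on first; home, its origin is 8 above the seat. Sizes in mm.
- lug: Copper lug: a ring of outside diameter 36, bore 16, 8 thick, with a straight tail of the same thickness, 12 wide, reaching along its +x to 44 from the bore axis. Lies flat at the start. Origin on the bore axis, mid-thickness; z along the bore. Goes on second; home on the bushing, its origin is 20 above the seat, its +x along the unit's +x. Sizes in mm.
- lug_tail (a point): Point on the lug's tail, 38 from the bore axis along the lug's +x, mid-thickness. Sizes in mm.
- collar: Brass collar, a plain ring: outside diameter 40, bore 16, 14 high, lying flat at the start. Origin at its centre; z along the bore. Goes on last; home on the lug, its origin is 31 above the seat. Sizes in mm.
- spare: Black plastic spare ring, not used: outside diameter 40, bore 16, 10 high, lying flat. Origin at its centre. Leave alone. Sizes in mm.
- screwdriver: Screwdriver lying on the bench, about 200 long along its x. Leave alone. Sizes in mm.
- bottle: Small upright bottle with a red cap, diameter 44, 85 high; origin at the centre of its underside. Leave alone. Sizes in mm.
- bin: Open blue parts bin, 160 x 110 x 60 high; origin at the centre of its underside. Leave alone. Sizes in mm.
Not all that is in view belongs to the job. Of the things like the collar, leave any that is purple; of the rest the larger one is meant. Several things look just like the lug: the one meant starts farthest from the robot's base.

How it is judged:
By the outcome, as a careful person would: the job done as asked, in the order asked, and still so for the second after the job is handed in, with the robot touching nothing.
It also fails if it takes over 67 s, if anything falls off the work surface, if the arm or the gripper's body presses on something with over 40 N, if the wrist force passes 120 N, or if a joint passes its speed limit or range.

## Working session

There is one attempt and no reset: what is moved stays moved. The work goes in short steps, Python scripts to look and compute and a tool call to move; the robot and the scene stay as the last step left them, time stands still between calls to the robot, and variables do not carry over. Pictures are saved under pics/ and viewed, at most 10 in all, crops included, and the job is handed in when it is done.

Besides the shell and the picture viewer there is one more tool, called after "Request:" as name(argument=value, ...), one argument or row to a line, values as JSON. arm_command: Moves the arm, as the interface text tells. Its arguments: {"type":"object","properties":{"increments":{"type":"string"},"newtons":{"type":"number"}},"required":["increments"]}

```bash
mkdir -p pics; cat > h.py <<'E'
from bench import arm
import numpy as np, cv2
def cap(n):
    c=arm.calibration(n); p,d=arm.capture(n); return p,d,c
def pts(d,c):
    h,w=d.shape; f=h/2/np.tan(np.radians(c["fovy"]/2))
    v,u=np.mgrid[:h,:w]
    P=np.stack([(u-c["cx"])/f*d,(v-c["cy"])/f*d,d],-1)
    return P@np.array(c["orientation"]).T+np.array(c["origin"])
def ray(u,v,c,z):
    f=192/np.tan(np.radians(c["fovy"]/2))
    r=np.array(c["orientation"])@np.array([(u-c["cx"])/f,(v-c["cy"])/f,1]); o=np.array(c["origin"])
    return o+r*(z-o[2])/r[2]
E
python3 - <<'E'
from h import *
s=arm.sense(); print(s)
for n in("top","scene"):
    p,d,c=cap(n); print(n,c); np.savez("pics/%s0.npz"%n,p=p,d=d,c=c); cv2.imwrite("pics/%s0.png"%n,cv2.resize(p[...,::-1],(800,600)))
E
```

```text
{'time_s': 0.0, 'joint_pos': array([ 72.35352262,  39.5378915 , -11.1444191 ,  89.74450359,
         9.01110727,  51.70725402, -12.32446134]), 'joint_velocities': array([ 0.05739872,  0.04238698, -0.06212608, -0.02155638, -0.04892145,
       -0.07342245, -0.09957417]), 'effort': array([-3.29826826e-04, -5.39612567e+01, -1.26685996e+00, -1.58540171e+01,
        9.00738873e-03,  9.54627700e-03,  1.78279834e-06]), 'tcp_pos': array([ 0.2092376 , -0.58828618,  0.24743424]), 'eef_rot': array([[ 9.42136643e-01,  3.35228298e-01, -7.31239305e-04],
       [ 3.35229078e-01, -9.42135048e-01,  1.73687113e-03],
       [-1.06677825e-04, -1.88150261e-03, -9.99998224e-01]]), 'ft_force': array([ 1.28014738, -0.1051365 ,  1.08045956]), 'torque': array([-0.01474838,  0.01235334, -0.00333571]), 'grasp_force': 0.0, 'gripper_width': 0.08549620688655518}
top {'fovy': 46.524879744839744, 'cx': 259.1303698423879, 'cy': 187.8932135112189, 'origin': array([ 0.41045066, -0.05834867,  0.97731595]), 'orientation': array([[-0.01438833, -0.98654537,  0.16285336],
       [-0.99950103,  0.00961039, -0.03008882],
       [ 0.0281189 , -0.16320503, -0.98619138]])}
scene {'fovy': 46.94194595702217, 'cx': 255.28889608985898, 'cy': 189.74480892388198, 'origin': array([1.29941776, 0.17531182, 0.98723471]), 'orientation': array([[-0.32140159,  0.72240423, -0.61223618],
       [ 0.94679827,  0.23385052, -0.22110399],
       [-0.01655471, -0.65072733, -0.75913101]])}
```

View pics/top0.png

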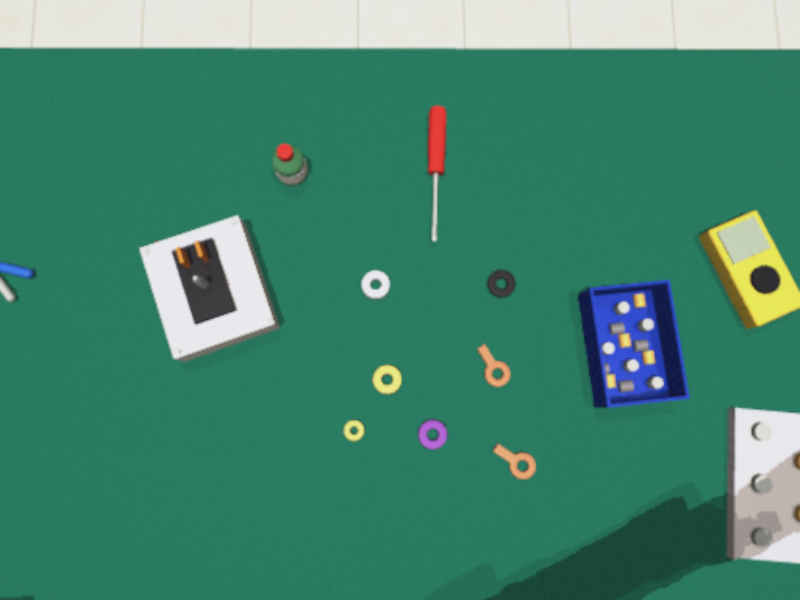

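View pics/scene0.png

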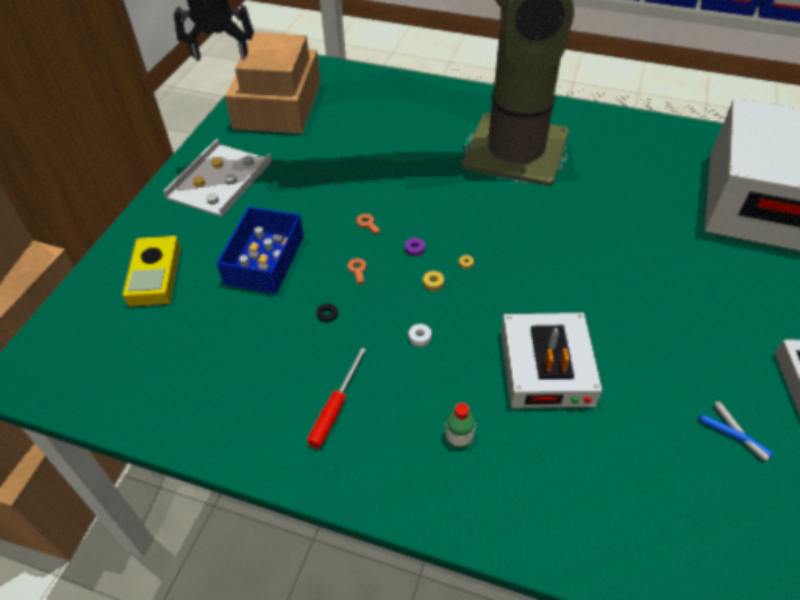

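The top view (800x600 scale) shows the unit at about (208,287) with the post at (203,283) and the cheeks up-left of it. The white bushing is at (376,284), the large yellow collar at (387,379), and the small one at (353,430). The two lugs are at (497,373) and (522,466); the upper one is farther from the base. The scene view agrees: bushing (420,334), collar (433,280), far lug (357,268), post (553,345).

```bash
cat >> h.py <<'E'
def tri(r):  # rays list of (u,v,c)
    A=np.zeros((3,3));b=np.zeros(3)
    for u,v,c in r:
        o=np.array(c["origin"]); k=ray(u,v,c,0)-o; k/=np.linalg.norm(k); M=np.eye(3)-np.outer(k,k); A+=M;b+=M@o
    return np.linalg.solve(A,b)
E
python3 - <<'E'
from h import *
D={n:np.load("pics/%s0.npz"%n,allow_pickle=True) for n in("top","scene")}
seed={"bush":((376,284),(420,334)),"collar":((387,379),(433,280)),"small":((353,430),(466,261)),"lug":((492,363),(357,270)),"lug2":((515,460),(368,223)),"plinth":((203,283),(553,350)),"unit":((208,287),(550,358)),"spare":((501,284),(327,312))}
R={}
for k,ss in seed.items():
    for n,s in zip(("top","scene"),ss):
        p=D[n]["p"];d=D[n]["d"];c=D[n]["c"].item()
        h=cv2.cvtColor(p,cv2.COLOR_RGB2HSV).astype(int); H,S,V=h[...,0],h[...,1],h[...,2]
        m={"bush":(S<60)&(V>120),"unit":(S<60)&(V>110),"collar":(H>20)&(H<35)&(S>80)&(V>100),"small":(H>20)&(H<35)&(S>80)&(V>100),"lug":(H<20)&(S>80)&(V>90),"lug2":(H<20)&(S>80)&(V>90),"plinth":(V<60),"spare":V<60}[k]
        w=np.zeros_like(m);x,y=int(s[0]*.64),int(s[1]*.64);r=45 if k=="unit" else 26 if k=="plinth" else 18
        w[max(0,y-r):y+r,x-r:x+r]=1; m=(m&w).astype(np.uint8)
        ct,_=cv2.findContours(m,cv2.RETR_EXTERNAL,cv2.CHAIN_APPROX_NONE); ct=max(ct,key=cv2.contourArea)
        (u,v),(a,b),t=cv2.minAreaRect(ct); f=np.zeros_like(m);cv2.drawContours(f,[ct],-1,1,-1)
        M=cv2.moments(f,True);uc,vc=M["m10"]/M["m00"],M["m01"]/M["m00"]
        P=pts(d,c)[(f&m)>0];P=P[np.isfinite(P).all(1)]
        z=np.percentile(P[:,2],[50,90]); R[k,n]=(uc,vc,c)
        print(k,n,"cen",round(uc,1),round(vc,1),"rect",np.round((a,b,t),1),"z50/90",z.round(4),"ray@z90",ray(uc,vc,c,z[1]).round(4)[:2])
    print("  tri",tri([R[k,"top"],R[k,"scene"]]).round(4))
E
```

```text
bush top cen 240.0 181.7 rect [17. 18. 90.] z50/90 [0.0142 0.0167] ray@z90 [ 0.5833 -0.046 ]
bush scene cen 268.2 213.3 rect [13.4 12.7 45. ] z50/90 [0.0162 0.0193] ray@z90 [ 0.5888 -0.0452]
  tri [ 0.584  -0.0463  0.0128]
collar top cen 247.4 242.3 rect [18. 18. 90.] z50/90 [0.0126 0.0151] ray@z90 [ 0.4516 -0.061 ]
collar scene cen 277.1 178.6 rect [11. 12. 90.] z50/90 [0.0148 0.0176] ray@z90 [ 0.4567 -0.0597]
  tri [ 0.4518 -0.061   0.0119]
small top cen 226.2 274.9 rect [12. 12. 90.] z50/90 [0.0086 0.0109] ray@z90 [ 0.3836 -0.0152]
small scene cen 298.1 166.7 rect [ 7.  8. 90.] z50/90 [0.0105 0.0139] ray@z90 [ 0.3875 -0.0144]
  tri [ 0.3836 -0.0152  0.0096]
lug top cen 316.0 235.6 rect [28.3 15.6 45. ] z50/90 [0.0064 0.0089] ray@z90 [ 0.4642 -0.2098]
lug scene cen 228.5 171.5 rect [15. 10. 90.] z50/90 [0.0085 0.0117] ray@z90 [ 0.469  -0.2089]
  tri [ 0.4645 -0.2106  0.0064]
lug2 top cen 331.0 295.6 rect [28.8 16.4 18.4] z50/90 [0.0066 0.0088] ray@z90 [ 0.337  -0.2373]
lug2 scene cen 234.8 142.0 rect [16.   8.8 24. ] z50/90 [0.0088 0.0117] ray@z90 [ 0.3419 -0.2363]
  tri [ 0.3369 -0.2381  0.0067]
plinth top cen 128.1 167.2 rect [27.1 26.2 72.9] z50/90 [0.0587 0.0609] ray@z90 [0.6079 0.1855]
plinth scene cen 351.5 225.2 rect [35.7 21.  80.5] z50/90 [0.061  0.0633] ray@z90 [0.5916 0.1795]
  tri [0.604  0.1799 0.0798]
unit top cen 132.1 184.1 rect [77.8 68.9 71.6] z50/90 [0.0486 0.051 ] ray@z90 [0.5741 0.1787]
unit scene cen 352.1 226.8 rect [57.6 57.6 84.2] z50/90 [0.0509 0.0535] ray@z90 [0.5887 0.182 ]
  tri [0.5765 0.1821 0.0375]
spare top cen 321.7 177.7 rect [12.8 11.  68.2] z50/90 [0.0083 0.0104] ray@z90 [ 0.5916 -0.2266]
spare scene cen 208.9 200.1 rect [12. 12.  0.] z50/90 [0.0104 0.0132] ray@z90 [ 0.5915 -0.2217]
  tri [ 0.5907 -0.2243  0.0119]
```

Request:
arm_command(
  increments="0.7 1 0 0 0 0 85;0.7 1 0 0 0 0 85;0.7 1 0 0 0 0 85;0.7 1 0 0 0 0 85;0.7 1 0 0 0 0 85",
)

```text
time_s: 0.72
tcp_pos: [0.3896, -0.331, 0.2482]
eef_rot: [[0.942, 0.335, 0.0], [0.335, -0.942, 0.0], [0.0, -0.0, -1.0]]
ft_force: [0.6, -0.9, 0.2]
gripper_width: 0.0847
grasp_force: 0.0
```

Request:
arm_command(
  increments="0 0 0 0 0 0 85;0 0 0 0 0 0 85",
)

```text
time_s: 0.98
tcp_pos: [0.3884, -0.333, 0.2481]
eef_rot: [[0.942, 0.336, -0.001], [0.336, -0.942, -0.0], [-0.001, -0.0, -1.0]]
ft_force: [-0.3, -0.6, -0.2]
gripper_width: 0.0849
grasp_force: 0.0
```

```bash
python3 - <<'E'
from h import *
s=arm.sense(); print(s["tcp_pos"],s["eef_rot"].round(3))
p,d,c=cap("wrist"); print(c); np.savez("pics/w1.npz",p=p,d=d,c=c); cv2.imwrite("pics/w1.png",p[...,::-1])
E
```

```text
[ 0.38835061 -0.33300132  0.24811294] [[ 0.942  0.336 -0.001]
 [ 0.336 -0.942 -0.   ]
 [-0.001 -0.    -1.   ]]
{'fovy': 65.53222174997069, 'cx': 259.61253608871584, 'cy': 196.2076664703498, 'origin': array([ 0.46547749, -0.30529302,  0.37338266]), 'orientation': array([[ 3.34947427e-01, -8.92611549e-01, -3.01752952e-01],
       [-9.42236818e-01, -3.17310735e-01, -1.07255195e-01],
       [-1.22254570e-05,  3.20247593e-01, -9.47333879e-01]])}
```

View pics/w1.png

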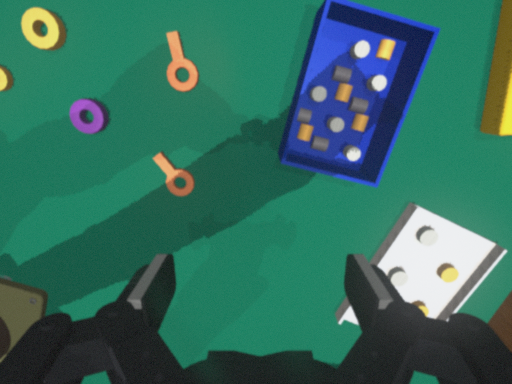

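The wrist view shows the far lug's ring at (182,75) with its tail going up to (173,33), and the purple ring at (87,116). The fingers are at the bottom of the picture. Next I go over the bushing.

Request:
arm_command(
  increments="0.6 0.9 0 0 0 0 85;0.6 0.9 0 0 0 0 85;0.6 0.9 0 0 0 0 85;0.6 0.9 0 0 0 0 85;0.6 0.9 0 0 0 0 85",
)

```text
time_s: 1.65
tcp_pos: [0.5628, -0.0738, 0.2482]
eef_rot: [[0.944, 0.331, -0.0], [0.331, -0.944, -0.001], [-0.001, 0.001, -1.0]]
ft_force: [0.9, -1.5, -0.1]
gripper_width: 0.0855
grasp_force: 0.0
```

Request:
arm_command(
  increments="0 0 0 0 0 0 85;0 0 0 0 0 0 85",
)

```text
time_s: 1.9
tcp_pos: [0.5614, -0.0751, 0.2479]
eef_rot: [[0.943, 0.333, -0.001], [0.333, -0.943, -0.002], [-0.002, 0.001, -1.0]]
ft_force: [-0.1, -1.3, 0.3]
gripper_width: 0.0851
grasp_force: 0.0
```

```bash
python3 - <<'E'
from h import *
s=arm.sense(); print(s["tcp_pos"])
p,d,c=cap("wrist"); np.savez("pics/w2.npz",p=p,d=d,c=c); cv2.imwrite("pics/w2.png",p[...,::-1])
E
```

```text
[ 0.56142292 -0.07514434  0.24790308]
```

View pics/w2.png

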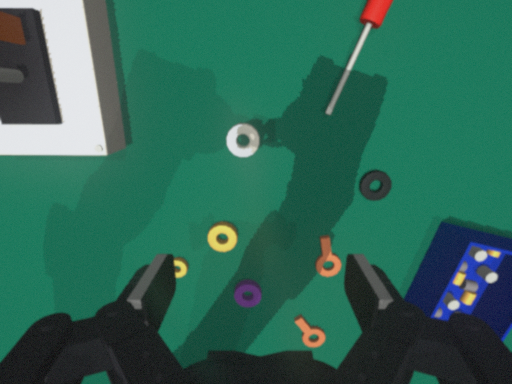

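The wrist view shows the bushing at (243,140), the collar at (222,237), and the far lug at (328,264) with its tail to (325,238). The unit's edges are almost parallel to the picture, so the tool's yaw nearly matches the unit's.

```bash
cat >> h.py <<'E'
def hsv(p):
    h=cv2.cvtColor(p,cv2.COLOR_RGB2HSV).astype(int); return h[...,0],h[...,1],h[...,2]
def masks(p):
    H,S,V=hsv(p); return {"bush":(S<70)&(V>110),"collar":(H>20)&(H<35)&(S>80)&(V>80),"lug":(H<18)&(S>80)&(V>70)}
def blob(m,x,y,r):
    w=np.zeros(m.shape,np.uint8); w[max(0,y-r):y+r,max(0,x-r):x+r]=1; m=(m.astype(np.uint8)&w)
    ct,_=cv2.findContours(m,cv2.RETR_EXTERNAL,cv2.CHAIN_APPROX_NONE); ct=max(ct,key=cv2.contourArea)
    f=np.zeros_like(m);cv2.drawContours(f,[ct],-1,1,-1); return m,f,ct
def cen(f):
    M=cv2.moments(f.astype(np.uint8),True); return M["m10"]/M["m00"],M["m01"]/M["m00"]
E
cat > m.py <<'E'
from h import *
for fn,L in (("w2",[("bush",243,140,26,.016),("collar",222,237,24,.014),("lug",328,258,26,.008)]),("w1",[("lug",180,65,38,.008),("collar",42,28,30,.014)]),("top0",[("bush",240,182,18,.016),("collar",247,242,18,.014),("lug",315,232,20,.008)])):
    D=np.load("pics/%s.npz"%fn,allow_pickle=True);p,d,c=D["p"],D["d"],D["c"].item()
    for k,x,y,r,h in L:
        m,f,ct=blob(masks(p)[k],x,y,r); X=pts(d,c)
        z=np.median(X[...,2][m>0]); hole=(f>0)&(m==0)
        t=((m>0)&(abs(X[...,2]-z)<.003)).astype(np.uint8)
        c2,_=cv2.findContours(t,cv2.RETR_EXTERNAL,cv2.CHAIN_APPROX_NONE);c2=max(c2,key=cv2.contourArea)
        W=np.array([ray(*q[0],c,h)[:2] for q in c2])
        (ex,ey),er=cv2.minEnclosingCircle((W*1000).astype(np.float32))
        g=np.zeros_like(t);cv2.drawContours(g,[c2],-1,1,-1)
        print(fn,k,"z",z.round(4),"top-face cen",ray(*cen(g),c,h)[:2].round(4),"encl",np.round((ex,ey,er),1),"hole",ray(*cen(hole),c,h)[:2].round(4) if hole.sum() else None)
        if k=="lug":
            Q=np.cov(W.T);e=np.linalg.eigh(Q)[1][:,1];print("   axis deg",np.degrees(np.arctan2(e[1],e[0])).round(1))
# triangulate
E
python3 m.py
python3 - <<'E'
from h import *
D=np.load("pics/w2.npz",allow_pickle=True);p,d,c=D["p"],D["d"],D["c"].item()
X=pts(d,c);H,S,V=hsv(p)
m=(S<60)&(abs(X[...,2]-.05)<.004);m[:,130:]=0;m[170:]=0
# unit edges : right edge & bottom edge pts, of top face
R=[];B=[]
for v in range(10,135,3):
    u=np.where(m[v])[0]
    if len(u):R.append(ray(u.max()+.5,v,c,.05)[:2])
for u in range(3,95,3):
    v=np.where(m[:,u])[0]
    if len(v):B.append(ray(u,v.max()+.5,c,.05)[:2])
for n,E in(("right",R),("bottom",B)):
    l=cv2.fitLine(np.float32(E),cv2.DIST_HUBER,0,.001,.001).ravel();print(n,l.round(4),np.degrees(np.arctan2(l[1],l[0])).round(2))
print("unit top z",np.median(X[...,2][m]))
pl=(V<60)&(abs(X[...,2]-.06)<.005);pl[:,70:]=0;pl[130:]=0;print("plinth z",np.median(X[...,2][pl]),pl.sum())
E
```

```text
w2 bush z 0.0157 top-face cen [ 0.584  -0.0454] encl [583.8 -45.4  19.8] hole [ 0.5845 -0.0457]
w2 collar z 0.0135 top-face cen [ 0.4519 -0.0603] encl [451.8 -60.6  20.1] hole [ 0.4546 -0.0601]
w2 lug z 0.0076 top-face cen [ 0.4653 -0.2089] encl [ 468.6 -205.6   31.1] hole [ 0.4585 -0.2124]
   axis deg -148.7
w1 lug z 0.0077 top-face cen [ 0.4644 -0.2106] encl [ 468.  -207.5   30.9] hole [ 0.4573 -0.2149]
   axis deg -149.8
w1 collar z 0.0135 top-face cen [ 0.4512 -0.0619] encl [450.7 -62.3  20.5] hole [ 0.4521 -0.0702]
top0 bush z 0.0141 top-face cen [ 0.5848 -0.0467] encl [584.3 -46.4  19.7] hole [ 0.5832 -0.0461]
top0 collar z 0.0126 top-face cen [ 0.4522 -0.0612] encl [452.2 -61.4  19.4] hole [ 0.4512 -0.0607]
top0 lug z 0.0065 top-face cen [ 0.4644 -0.2109] encl [ 470.1 -208.9   30.4] hole [ 0.4576 -0.2139]
   axis deg -151.8
right [0.9449 0.3273 0.6173 0.1189] 19.1
bottom [ 0.3169 -0.9485  0.5023  0.1532] -71.53
unit top z 0.04981908169945537
plinth z 0.05969372506183701 2461
```

Request:
arm_command(
  increments="0.075 0.098 -0.6 0 0 0 85;0.075 0.098 -0.6 0 0 0 85;0.075 0.098 -0.6 0 0 0 85;0.075 0.098 -0.6 0 0 0 85",
)

```text
time_s: 2.45
tcp_pos: [0.5805, -0.0449, 0.0639]
eef_rot: [[0.943, 0.334, -0.011], [0.334, -0.943, -0.0], [-0.01, -0.003, -1.0]]
ft_force: [-0.9, 0.4, 0.4]
gripper_width: 0.0852
grasp_force: 0.0
```

Request:
arm_command(
  increments="0 0 -0.09 0 0 0 85;0 0 -0.16 0 0 0 85;0 0 -0.16 0 0 0 85",
)

```text
time_s: 2.82
tcp_pos: [0.5841, -0.0447, 0.0207]
eef_rot: [[0.943, 0.334, -0.001], [0.334, -0.943, -0.001], [-0.001, 0.001, -1.0]]
ft_force: [-0.4, -1.0, 0.7]
gripper_width: 0.0851
grasp_force: 0.0
```

Request:
arm_command(
  increments="0 -0.003 -0.016 0 0 0 60;0 -0.003 -0.016 0 0 0 30;0 -0.003 -0.016 0 0 0 30;0 -0.003 -0.016 0 0 0 30;0 -0.003 -0.016 0 0 0 30",
  newtons=40,
)

```text
time_s: 3.45
tcp_pos: [0.585, -0.0444, 0.0165]
eef_rot: [[0.942, 0.335, 0.001], [0.335, -0.942, -0.0], [0.001, 0.001, -1.0]]
ft_force: [-1.7, 0.0, 6.3]
gripper_width: 0.0376
grasp_force: 40.5
```

Request:
arm_command(
  increments="0 0 0.15 0 0 0 30;0 0 0.35 0 0 0 30;-0.117 0.2 0.65 0 0 0 30;-0.117 0.483 0.75 0 0 0 30;-0.117 0.483 0.77 0 0 0 30",
)

```text
time_s: 4.08
tcp_pos: [0.5501, 0.0927, 0.2412]
eef_rot: [[0.942, 0.335, 0.0], [0.335, -0.942, 0.0], [0.0, -0.0, -1.0]]
ft_force: [1.8, 0.7, -1.7]
gripper_width: 0.038
grasp_force: 40.7
```

Request:
arm_command(
  increments="0 0 0 0 0 0 30;0 0 0 0 0 0 30;0 0 0 0 0 0 30",
)

```text
time_s: 4.45
tcp_pos: [0.5503, 0.0891, 0.2388]
eef_rot: [[0.943, 0.333, -0.002], [0.333, -0.943, -0.002], [-0.002, 0.001, -1.0]]
ft_force: [-0.4, -0.1, -0.6]
gripper_width: 0.038
grasp_force: 40.7
```

```bash
python3 - <<'E'
from h import *
s=arm.sense(); print(s["tcp_pos"],s["eef_rot"].round(3))
p,d,c=cap("wrist"); np.savez("pics/w3.npz",p=p,d=d,c=c,t=s["tcp_pos"]); cv2.imwrite("pics/w3.png",p[...,::-1])
E
```

```text
[0.55033311 0.08914407 0.23875562] [[ 0.943  0.333 -0.002]
 [ 0.333 -0.943 -0.002]
 [-0.002  0.001 -1.   ]]
```

View pics/w3.png

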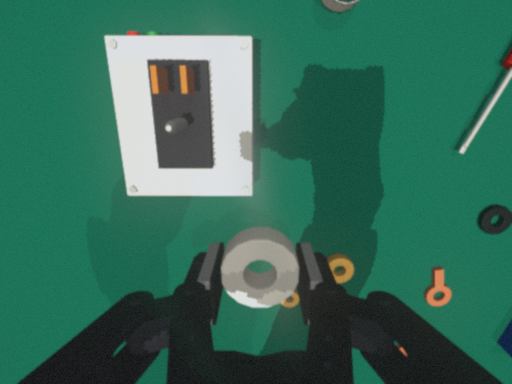

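The bushing is held level between the pads, with its bore at (261,272). The post's tip is at (170,127) and its foot about (188,121). The plinth spans x 150–213, y 60–167, and the cheeks are at (161,79) and (189,79).

```bash
cat > unit.py <<'E'
from h import *
import sys
D=np.load("pics/%s.npz"%sys.argv[1],allow_pickle=True);p,d,c,t=D["p"],D["d"],D["c"].item(),D["t"]
X=pts(d,c);H,S,V=hsv(p)
m=((S<60)&(V>90)&(abs(X[...,2]-.05)<.004)).astype(np.uint8)
ct,_=cv2.findContours(m,cv2.RETR_EXTERNAL,cv2.CHAIN_APPROX_NONE);ct=max(ct,key=cv2.contourArea)
W=np.float32([ray(*q[0],c,.05)[:2] for q in ct])*1000
r=cv2.minAreaRect(W);print("unit rect",r)
pl=((V<75)&(abs(X[...,2]-.06)<.004)).astype(np.uint8);pl[220:]=0
ct,_=cv2.findContours(pl,cv2.RETR_EXTERNAL,cv2.CHAIN_APPROX_NONE);ct=max(ct,key=cv2.contourArea)
W=np.float32([ray(*q[0],c,.06)[:2] for q in ct])*1000
print("plinth rect (centre is +6 x of post)",cv2.minAreaRect(W))
po=(X[...,2]>.085)&(X[...,2]<.12)&(np.hypot(X[...,0]-r[0][0]/1000,X[...,1]-r[0][1]/1000)<.03)&(S<90)
Q=X[po];print("post pts",po.sum())
for a in(.085,.09,.095,.1,.103):
    q=Q[(Q[:,2]>=a)&(Q[:,2]<a+.005)];print(a,len(q),q.mean(0).round(4) if len(q) else "")
ch=(H<20)&(S>120)&(V>80)&(X[...,2]>.087)&(X[...,2]<.097);q=X[ch];print("cheek top",len(q),q.mean(0).round(4))
E
python3 unit.py w3
python3 - <<'E'
from h import *
D=np.load("pics/w3.npz",allow_pickle=True);p,d,c,t=D["p"],D["d"],D["c"].item(),D["t"]
X=pts(d,c);w=np.zeros(d.shape,bool);w[222:315,218:304]=1
H,S,V=hsv(p)
z=X[...,2]; m=w&(S<60)&(V>70)&(z>.2)
print(np.percentile(z[m],[5,25,50,75,95]).round(4))
zt=np.percentile(z[m],60); tf=(m&(abs(z-zt)<.003)).astype(np.uint8)
ct,_=cv2.findContours(tf,cv2.RETR_EXTERNAL,cv2.CHAIN_APPROX_NONE);ct=max(ct,key=cv2.contourArea)
W=np.float32([ray(*q[0],c,zt)[:2] for q in ct])*1000;print("z",zt,cv2.minEnclosingCircle(W),t)
hole=np.zeros_like(tf);cv2.drawContours(hole,[ct],-1,1,-1);hole=(hole>0)&(tf==0);print("hole",ray(*cen(hole),c,zt).round(4),hole.sum())
E
```

```text
unit rect ((577.3529663085938, 180.6873321533203), (158.4329376220703, 139.1487579345703), 19.119964599609375)
plinth rect (centre is +6 x of post) ((612.8627319335938, 200.06387329101562), (28.227834701538086, 12.198917388916016), 29.614517211914062)
post pts 187
0.085 22 [0.5813 0.1792 0.0876]
0.09 21 [0.5798 0.1774 0.0927]
0.095 60 [0.5787 0.1787 0.098 ]
0.1 52 [0.5776 0.1799 0.1025]
0.103 52 [0.5773 0.1806 0.1052]
cheek top 394 [0.6138 0.1936 0.0915]
[0.2265 0.2362 0.2377 0.2382 0.2388]
z 0.23787070627137888 ((549.7395629882812, 89.35832977294922), 20.302339553833008) [0.55033311 0.08914407 0.23875562]
hole [0.5501 0.0894 0.2379] 643
```

Request:
arm_command(
  increments="0.091 0.305 0 0 0 -0.007 30;0.091 0.305 -0.1 0 0 -0.007 30;0.091 0.305 -0.3 0 0 -0.007 30;0.091 0.305 -0.33 0 0 -0.007 30;0.091 0.305 -0.33 0 0 -0.007 30",
)

```text
time_s: 5.12
tcp_pos: [0.5784, 0.1812, 0.1408]
eef_rot: [[0.945, 0.328, -0.001], [0.328, -0.945, -0.001], [-0.001, 0.001, -1.0]]
ft_force: [-0.5, 0.0, -0.6]
gripper_width: 0.0378
grasp_force: 40.7
```

Request:
arm_command(
  increments="0 0 0 0 0 0 30;0 0 0 0 0 0 30",
)

```text
time_s: 5.38
tcp_pos: [0.5793, 0.1827, 0.1427]
eef_rot: [[0.944, 0.329, 0.003], [0.329, -0.944, 0.001], [0.003, 0.0, -1.0]]
ft_force: [0.5, -0.1, -0.8]
gripper_width: 0.0377
grasp_force: 40.7
```

```bash
python3 - <<'E'
from h import *
s=arm.sense(); print(s["tcp_pos"],s["eef_rot"].round(3))
E
```

```text
[0.57930348 0.18271228 0.14268046] [[ 0.944  0.329  0.003]
 [ 0.329 -0.944  0.001]
 [ 0.003  0.    -1.   ]]
```

Request:
arm_command(
  increments="0 0 -0.02 0 0 0 30;0 0 -0.05 0 0 0 30;0 0 -0.05 0 0 0 30",
)

```text
time_s: 5.75
tcp_pos: [0.5773, 0.1825, 0.1247]
eef_rot: [[0.944, 0.33, -0.002], [0.33, -0.944, -0.001], [-0.002, 0.0, -1.0]]
ft_force: [-1.0, -0.0, -0.8]
gripper_width: 0.0378
grasp_force: 40.7
```

```bash
python3 - <<'E'
from h import *
for i in range(4):
    s=arm.sense(); print(s["tcp_pos"],s["joint_pos"].round(2)); p,d,c=cap("wrist")
np.savez("pics/w4.npz",p=p,d=d,c=c,t=s["tcp_pos"]); cv2.imwrite("pics/w4.png",p[...,::-1])
E
```

```text
[0.5772756  0.18252956 0.12467048] [-19.83  47.29  -3.69  99.09   4.87  33.9  -97.1 ]
[0.57760535 0.18264361 0.12506434] [-19.83  47.26  -3.69  99.06   4.87  33.91 -97.1 ]
[0.57789727 0.18276878 0.12536114] [-19.83  47.24  -3.69  99.03   4.86  33.92 -97.1 ]
[0.57811858 0.18281857 0.1256084 ] [-19.83  47.22  -3.69  99.02   4.87  33.91 -97.1 ]
```

View pics/w4.png

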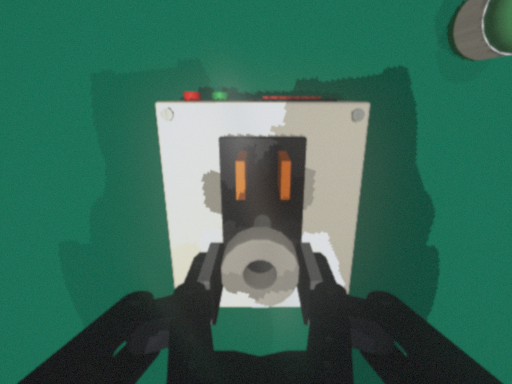

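The bushing is over the post. The stem is seen just ahead of the ring at (262,222), and the cheeks at (240,178) and (285,178) are symmetric about the tool axis. I correct y by −2 mm and lower.

Request:
arm_command(
  increments="-0.002 -0.0075 -0.01 0 0 0 30;-0.002 -0.0075 -0.035 0 0 0 30;-0.002 -0.0075 -0.06 0 0 0 30;-0.002 -0.0075 -0.085 0 0 0 30;-0.002 -0.0075 -0.085 0 0 0 30",
)

```text
time_s: 6.58
tcp_pos: [0.5771, 0.1805, 0.0993]
eef_rot: [[0.944, 0.33, -0.001], [0.33, -0.944, -0.0], [-0.001, 0.0, -1.0]]
ft_force: [1.0, 0.5, -1.4]
gripper_width: 0.0378
grasp_force: 40.7
```

Post entered with no side force. I lower the remaining 23 mm to home.

Request:
arm_command(
  increments="0.001 0 -0.025 0 0 0 30;0.001 0 -0.05 0 0 0 30;0.001 0 -0.066 0 0 0 30;0.001 0 -0.072 0 0 0 30;0.001 0 -0.076 0 0 0 30",
)

```text
time_s: 7.2
tcp_pos: [0.5778, 0.1806, 0.0774]
eef_rot: [[0.944, 0.33, 0.0], [0.33, -0.944, -0.0], [0.0, 0.0, -1.0]]
ft_force: [0.2, 0.0, -0.7]
gripper_width: 0.0379
grasp_force: 40.7
```

Request:
arm_command(
  increments="0 0 -0.004 0 0 0 30;0 0 -0.008 0 0 0 30;0 0 -0.008 0 0 0 30",
)

```text
time_s: 7.58
tcp_pos: [0.5779, 0.1806, 0.0765]
eef_rot: [[0.944, 0.33, 0.001], [0.33, -0.944, 0.0], [0.001, 0.0, -1.0]]
ft_force: [-2.6, -0.8, 9.1]
gripper_width: 0.0374
grasp_force: 41.7
```

Request:
arm_command(
  increments="0 0 0 0 0 0 60;0 0 0 0 0 0 70;0 0 0.01 0 0 0 85;0 0 0.15 0 0 0 85;0 0 0.35 0 0 0 85",
)

```text
time_s: 8.2
tcp_pos: [0.5766, 0.1802, 0.1797]
eef_rot: [[0.944, 0.33, -0.004], [0.33, -0.944, -0.001], [-0.004, 0.0, -1.0]]
ft_force: [0.5, -0.0, 0.2]
gripper_width: 0.0849
grasp_force: 0.0
```

Request:
arm_command(
  increments="-0.1 -0.3 0.05 0 0 0.238 85;-0.2 -0.6 0.05 0 0 0.238 85;-0.3 -0.8 0.05 0 0 0.238 85;-0.4 -1 0 0 0 0.238 85;-0.4 -1 0 0 0 0.238 85",
)

```text
time_s: 8.82
tcp_pos: [0.4624, -0.11, 0.1815]
eef_rot: [[0.866, 0.5, 0.001], [0.5, -0.866, -0.0], [0.001, 0.001, -1.0]]
ft_force: [0.9, -0.2, -0.4]
gripper_width: 0.0853
grasp_force: 0.0
```

```bash
python3 - <<'E'
from h import *
s=arm.sense(); print(s["tcp_pos"],s["eef_rot"].round(3))
E
```

```text
[ 0.46235043 -0.10998141  0.18147188] [[ 0.866  0.5    0.001]
 [ 0.5   -0.866 -0.   ]
 [ 0.001  0.001 -1.   ]]
```

Hover so the lug lies between the open fingers and re-measure; z about 0.12.

Request:
arm_command(
  increments="-0.015 -0.34 -0.1 0 0 0 85;-0.015 -0.34 -0.2 0 0 0 85;-0.015 -0.34 -0.2 0 0 0 85;-0.015 -0.34 -0.2 0 0 0 85",
)

```text
time_s: 9.32
tcp_pos: [0.4587, -0.2094, 0.1214]
eef_rot: [[0.866, 0.5, 0.0], [0.5, -0.866, 0.001], [0.001, -0.001, -1.0]]
ft_force: [-0.5, 0.4, 0.3]
gripper_width: 0.0848
grasp_force: 0.0
```

```bash
cat > lug.py <<'E'
from h import *
import sys
s=arm.sense();t=s["tcp_pos"]; p,d,c=cap("wrist"); np.savez("pics/w%s.npz"%sys.argv[1],p=p,d=d,c=c,t=t); cv2.imwrite("pics/w%s.png"%sys.argv[1],p[...,::-1])
X=pts(d,c);m=masks(p)["lug"]&(np.hypot(X[...,0]-t[0],X[...,1]-t[1])<.07)
z=np.median(X[...,2][m]);m&=abs(X[...,2]-z)<.004
m=m.astype(np.uint8);ct,hi=cv2.findContours(m,cv2.RETR_CCOMP,cv2.CHAIN_APPROX_NONE)
i=max(range(len(ct)),key=lambda j:cv2.contourArea(ct[j]))
W=np.float32([ray(*q[0],c,z)[:2] for q in ct[i]])*1000
print("tcp",t.round(4),"z",z,"rect",cv2.minAreaRect(W)); ho=[j for j in range(len(ct)) if hi[0][j][3]==i]
if ho:
    h=ct[max(ho,key=lambda j:cv2.contourArea(ct[j]))];Hh=np.float32([ray(*q[0],c,z)[:2] for q in h])*1000
    hc=np.array(cv2.minEnclosingCircle(Hh)[0]);print("hole",hc,cv2.minEnclosingCircle(Hh)[1])
    r=np.linalg.norm(W-hc,axis=1);T=W[(r>24)];l=cv2.fitLine(T[(r[r>24]<41)],cv2.DIST_L2,0,.01,.01).ravel();print("tail cen dir",np.degrees(np.arctan2(*(T.mean(0)-hc)[::-1])),"line",np.degrees(np.arctan2(l[1],l[0])),"max r",r.max(),"min",r.min())
E
python3 lug.py 5; python3 -c "
from h import *
print(arm.sense()['tcp_pos'],arm.sense()['eef_rot'].round(3))"
```

```text
tcp [ 0.4587 -0.2094  0.1214] z 0.0077057187147095 rect ((469.1824035644531, -207.19932556152344), (60.98666000366211, 34.158912658691406), 29.9775333404541)
hole [ 457.54248047 -213.50238037] 8.518092155456543
tail cen dir 29.604845321721395 line -62.255703 max r 43.97537981580845 min 16.437602832712138
[ 0.45925823 -0.20873563  0.12187094] [[ 0.865  0.501  0.001]
 [ 0.501 -0.865  0.001]
 [ 0.002  0.    -1.   ]]
```

View pics/w5.png

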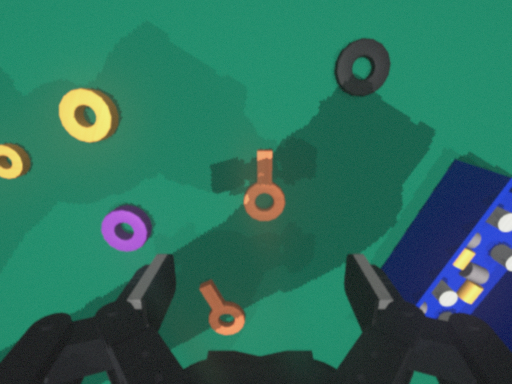

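The lug's ring is centred at (265,201) with its tail straight up to (264,152), so the tool is aligned with it. The measured height, length (about 62) and width agree with the text.

Request:
arm_command(
  increments="-0.006 -0.0165 -0.15 0 0 0 70;-0.006 -0.0165 -0.28 0 0 0 70;-0.006 -0.0165 -0.34 0 0 0 70;-0.006 -0.0165 -0.345 0 0 0 70;-0.006 -0.0165 -0.345 0 0 0 70",
)

```text
time_s: 10.0
tcp_pos: [0.4577, -0.2144, 0.0189]
eef_rot: [[0.865, 0.501, 0.002], [0.501, -0.865, -0.0], [0.002, 0.001, -1.0]]
ft_force: [0.3, -0.2, -0.1]
gripper_width: 0.0699
grasp_force: 0.0
```

Request:
arm_command(
  increments="0 0.002 -0.009 0 0 0 50;0 0.002 -0.009 0 0 0 26;0 0.002 -0.009 0 0 0 26;0 0.002 -0.009 0 0 0 26;0 0.002 -0.009 0 0 0 26",
  newtons=40,
)

```text
time_s: 10.62
tcp_pos: [0.4571, -0.2145, 0.0164]
eef_rot: [[0.866, 0.5, 0.002], [0.5, -0.866, -0.0], [0.001, 0.001, -1.0]]
ft_force: [-1.6, 1.2, 10.7]
gripper_width: 0.0329
grasp_force: 43.8
```

Request:
arm_command(
  increments="0 0 0.1 0 0 0 26;0.05 0.1 0.3 0 0 0 26;0.15 0.4 0.45 0 0 -0.1 26;0.3 0.7 0.6 0 0 -0.242 26;0.31 1 0.6 0 0 -0.242 26",
)

```text
time_s: 11.25
tcp_pos: [0.5266, -0.0225, 0.171]
eef_rot: [[0.946, 0.325, 0.004], [0.325, -0.946, -0.0], [0.004, 0.002, -1.0]]
ft_force: [0.6, 0.4, -0.5]
gripper_width: 0.0328
grasp_force: 40.6
```

Request:
arm_command(
  increments="0.05 0.28 0 0 0 0 26;0.1 0.28 0 0 0 0 26;0.1 0.28 0 0 0 0 26;0.1 0.28 0 0 0 0 26",
)

```text
time_s: 11.75
tcp_pos: [0.554, 0.0589, 0.1689]
eef_rot: [[0.945, 0.326, -0.001], [0.326, -0.945, -0.001], [-0.002, 0.001, -1.0]]
ft_force: [0.1, -0.6, -0.3]
gripper_width: 0.0331
grasp_force: 40.6
```

```bash
python3 lug.py 6;  python3 -c "
from h import *
print(arm.sense()['tcp_pos'],arm.sense()['eef_rot'].round(3))"; python3 unit.py w6
```

```text
tcp [0.554  0.0589 0.1689] z 0.16008848708933676 rect ((567.1199951171875, 64.34637451171875), (61.796051025390625, 33.46564483642578), 20.968971252441406)
hole [555.61517334  59.82061768] 8.165243148803711
tail cen dir 18.935642173309528 line -69.008484 max r 43.370077058635886 min 16.609023009202964
[0.55388437 0.05841683 0.16888611] [[ 0.946  0.325 -0.001]
 [ 0.325 -0.946 -0.001]
 [-0.002  0.001 -1.   ]]
unit rect ((577.5291137695312, 180.31884765625), (158.09320068359375, 139.61968994140625), 19.040414810180664)
plinth rect (centre is +6 x of post) ((596.3870849609375, 188.93502807617188), (71.51473236083984, 50.926246643066406), 18.9821720123291)
post pts 435
0.085 62 [0.5803 0.1781 0.0875]
0.09 74 [0.5796 0.1775 0.0924]
0.095 127 [0.5788 0.1782 0.0976]
0.1 114 [0.578  0.1789 0.1024]
0.103 102 [0.5775 0.1802 0.1051]
cheek top 758 [0.6147 0.1916 0.0913]
```

View pics/w6.png

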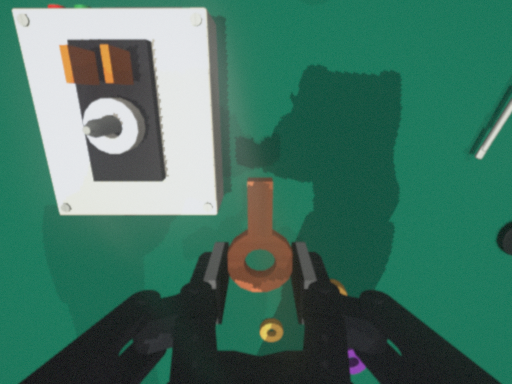

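The bushing is flat on the plinth around the post at (113,126), and the post's tip is at (90,129). The lug is held level: bore (260,260), tail (260,183).

Request:
arm_command(
  increments="0.073 0.403 0 0 0 0 26;0.073 0.403 -0.06 0 0 0 26;0.073 0.403 -0.06 0 0 0 26;0.073 0.403 -0.06 0 0 0 26;0.073 0.403 -0.06 0 0 0 26",
)

```text
time_s: 12.42
tcp_pos: [0.5769, 0.1781, 0.1512]
eef_rot: [[0.946, 0.323, -0.0], [0.323, -0.946, -0.002], [-0.001, 0.002, -1.0]]
ft_force: [-0.1, -0.3, 0.1]
gripper_width: 0.033
grasp_force: 40.6
```

Request:
arm_command(
  increments="0 0 -0.05 0 0 0 26;0 0 -0.08 0 0 0 26;0 0 -0.08 0 0 0 26;0 0 -0.08 0 0 0 26",
)

```text
time_s: 12.92
tcp_pos: [0.5768, 0.1812, 0.1269]
eef_rot: [[0.945, 0.327, -0.0], [0.327, -0.945, -0.0], [-0.0, 0.0, -1.0]]
ft_force: [-0.0, 0.4, -0.0]
gripper_width: 0.0331
grasp_force: 40.6
```

```bash
python3 lug.py 7; python3 unit.py w7;  python3 -c "
from h import *
print(arm.sense()['tcp_pos'],arm.sense()['eef_rot'].round(3))"
```

```text
tcp [0.5768 0.1812 0.1269] z 0.11780354604532048 rect ((590.1663818359375, 185.65444946289062), (61.8314323425293, 33.52629089355469), 17.049726486206055)
hole [578.23638916 181.95314026] 8.227619171142578
tail cen dir 19.141019784759635 line -70.6052 max r 43.40937946369394 min 16.003681247183728
unit rect ((581.3429565429688, 182.66348266601562), (150.0487060546875, 138.63739013671875), 19.04822540283203)
plinth rect (centre is +6 x of post) ((608.7763671875, 178.05435180664062), (57.859004974365234, 28.287139892578125), 19.047624588012695)
post pts 595
0.085 0 
0.09 0 
0.095 0 
0.1 10 [0.5758 0.1813 0.1039]
0.103 59 [0.5765 0.181  0.1055]
cheek top 722 [0.6143 0.1935 0.0916]
[0.57688803 0.18133826 0.12707515] [[ 0.945  0.327  0.   ]
 [ 0.327 -0.945  0.   ]
 [ 0.     0.    -1.   ]]
```

View pics/w7.png

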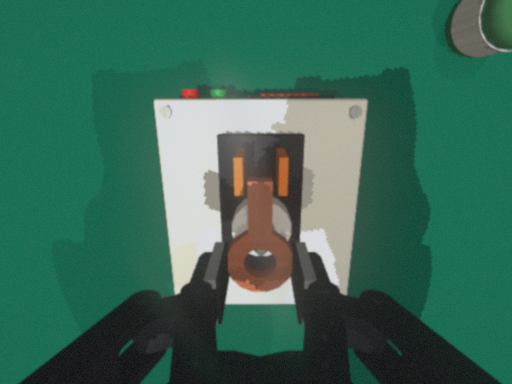

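The lug's tail at (260,190) points midway between the cheeks (239,176) and (282,176), and its bore at (260,262) is over the post. I nudge it −1/−1.5 mm and lower it.

Request:
arm_command(
  increments="-0.003 -0.005 0 0 0 0 26;-0.003 -0.005 -0.025 0 0 0 26;-0.003 -0.005 -0.05 0 0 0 26;-0.003 -0.005 -0.075 0 0 0 26;-0.003 -0.005 -0.09 0 0 0 26",
)

```text
time_s: 13.6
tcp_pos: [0.5755, 0.1797, 0.0991]
eef_rot: [[0.945, 0.327, -0.001], [0.327, -0.945, -0.0], [-0.001, 0.0, -1.0]]
ft_force: [-0.1, -0.2, -1.8]
gripper_width: 0.0331
grasp_force: 40.6
```

Request:
arm_command(
  increments="0 0 -0.006 0 0 0 26;0 0 -0.013 0 0 0 26;0 0 -0.02 0 0 0 26;0 0 -0.02 0 0 0 26",
)

```text
time_s: 14.1
tcp_pos: [0.5758, 0.1797, 0.0939]
eef_rot: [[0.945, 0.327, -0.0], [0.327, -0.945, -0.0], [-0.0, 0.0, -1.0]]
ft_force: [0.1, 0.4, -1.3]
gripper_width: 0.033
grasp_force: 40.6
```

Request:
arm_command(
  increments="0 0 -0.003 0 0 0 26;0 0 -0.006 0 0 0 26;0 0 -0.006 0 0 0 26",
)

```text
time_s: 14.48
tcp_pos: [0.5759, 0.1798, 0.0925]
eef_rot: [[0.945, 0.327, 0.0], [0.327, -0.945, 0.0], [0.0, 0.0, -1.0]]
ft_force: [-1.6, -0.4, 3.1]
gripper_width: 0.0328
grasp_force: 42.6
```

Request:
arm_command(
  increments="0 0 -0.003 0 0 0 26;0 0 -0.003 0 0 0 26",
)

```text
time_s: 14.72
tcp_pos: [0.5759, 0.1798, 0.0925]
eef_rot: [[0.945, 0.327, 0.001], [0.327, -0.945, 0.0], [0.001, 0.0, -1.0]]
ft_force: [-3.2, -0.8, 10.2]
gripper_width: 0.0328
grasp_force: 46.2
```

Request:
arm_command(
  increments="0 0 0 0 0 0 50;0 0 0 0 0 0 60;0 0 0.02 0 0 0 75;0 0 0.15 0 0 0 85;0 0 0.32 0 0 0 85",
)

```text
time_s: 15.35
tcp_pos: [0.575, 0.1795, 0.1874]
eef_rot: [[0.945, 0.327, -0.003], [0.327, -0.945, -0.001], [-0.003, 0.0, -1.0]]
ft_force: [-0.5, -0.1, 0.2]
gripper_width: 0.0852
grasp_force: 0.0
```

Request:
arm_command(
  increments="-0.1 -0.15 0 0 0 0 85;-0.2 -0.35 0 0 0 0 85;-0.2 -0.35 0 0 0 0 85;-0.2 -0.35 0 0 0 0 85",
)

```text
time_s: 15.85
tcp_pos: [0.5163, 0.0747, 0.1877]
eef_rot: [[0.945, 0.326, 0.001], [0.326, -0.945, 0.0], [0.001, -0.0, -1.0]]
ft_force: [0.5, 0.3, 0.6]
gripper_width: 0.0849
grasp_force: 0.0
```

```bash
python3 - <<'E'
from h import *
s=arm.sense();t=s["tcp_pos"]; p,d,c=cap("wrist"); np.savez("pics/w8.npz",p=p,d=d,c=c,t=t); cv2.imwrite("pics/w8.png",p[...,::-1])
X=pts(d,c);H,S,V=hsv(p)
m=(H<18)&(S>80)&(V>60)&(np.hypot(X[...,0]-.5775,X[...,1]-.1806)<.05)&(X[...,2]>.076)&(X[...,2]<.0885)
a=np.radians(19.05);q=X-[.5775,.1806,0];x=q[...,0]*np.cos(a)+q[...,1]*np.sin(a);y=-q[...,0]*np.sin(a)+q[...,1]*np.cos(a)
m&=(x<44.5e-3)
print(t,s["eef_rot"].round(3))
for lo,hi in((-.02,-.01),(-.01,0),(0,.01),(.01,.02),(.02,.03),(.03,.045)):
    k=m&(x>=lo)&(x<hi);print(lo,k.sum(),"z",np.median(X[...,2][k]).round(4),"y",np.percentile(y[k],[3,97]).round(4))
m,f,ct=None,None,None
E
```

```text
[0.51626071 0.0746771  0.18766016] [[ 0.945  0.326  0.001]
 [ 0.326 -0.945  0.   ]
 [ 0.001 -0.    -1.   ]]
-0.02 384 z 0.0836 y [-0.013   0.0118]
-0.01 434 z 0.0836 y [-0.0173  0.016 ]
0 464 z 0.0837 y [-0.0164  0.0153]
0.01 387 z 0.0837 y [-0.0103  0.0087]
0.02 429 z 0.0836 y [-0.0143  0.0131]
0.03 676 z 0.0836 y [-0.0146  0.011 ]
```

View pics/w8.png

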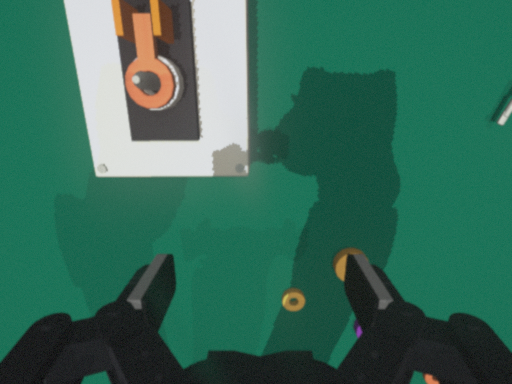

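The lug lies flat on the bushing: bore (150,82), tail (144,35) between the cheeks. Its top is level at z 0.0836 over its whole length, where 0.084 is expected. Next is the collar.

Request:
arm_command(
  increments="-0.1 -0.2 0 0 0 0 85;-0.215 -0.45 -0.1 0 0 0 85;-0.215 -0.45 -0.22 0 0 0 85;-0.215 -0.45 -0.22 0 0 0 85;-0.215 -0.45 -0.22 0 0 0 85",
)

```text
time_s: 16.52
tcp_pos: [0.4532, -0.0583, 0.1215]
eef_rot: [[0.944, 0.33, 0.002], [0.33, -0.944, 0.001], [0.003, -0.0, -1.0]]
ft_force: [1.0, 0.5, -0.7]
gripper_width: 0.0851
grasp_force: 0.0
```

```bash
cat > col.py <<'E'
from h import *
import sys
s=arm.sense();t=s["tcp_pos"]; p,d,c=cap("wrist"); np.savez("pics/w%s.npz"%sys.argv[1],p=p,d=d,c=c,t=t); s2=arm.sense()
X=pts(d,c);H,S,V=hsv(p);m=(H>14)&(H<36)&(S>80)&(V>50)&(np.hypot(X[...,0]-t[0],X[...,1]-t[1])<.045)
z=np.percentile(X[...,2][m],60);m&=abs(X[...,2]-z)<.003
m=m.astype(np.uint8);ct,hi=cv2.findContours(m,cv2.RETR_CCOMP,cv2.CHAIN_APPROX_NONE)
i=max(range(len(ct)),key=lambda j:cv2.contourArea(ct[j]));w=lambda k:np.float32([ray(*q[0],c,z)[:2] for q in ct[k]])*1000
print("tcp",t.round(4),s2["tcp_pos"].round(4),"z",z.round(4),"outer",cv2.minEnclosingCircle(w(i)),"rect",cv2.minAreaRect(w(i)))
ho=[j for j in range(len(ct)) if hi[0][j][3]==i]
if ho: print("hole",cv2.minEnclosingCircle(w(max(ho,key=lambda j:cv2.contourArea(ct[j])))))
E
python3 col.py 9
```

```text
tcp [ 0.4532 -0.0583  0.1215] [ 0.4535 -0.0582  0.1219] z 0.0137 outer ((451.50311279296875, -60.19966125488281), 19.937334060668945) rect ((451.3796081542969, -60.162109375), (38.87192153930664, 38.66363525390625), 14.743524551391602)
hole ((451.45306396484375, -60.0205192565918), 8.654216766357422)
```

Request:
arm_command(
  increments="-0.007 -0.007 -0.15 0 0 0 75;-0.007 -0.007 -0.28 0 0 0 75;-0.007 -0.007 -0.34 0 0 0 75;-0.007 -0.007 -0.345 0 0 0 75;-0.007 -0.007 -0.345 0 0 0 75",
)

```text
time_s: 17.2
tcp_pos: [0.4539, -0.0619, 0.0233]
eef_rot: [[0.944, 0.33, -0.003], [0.33, -0.944, -0.001], [-0.003, 0.0, -1.0]]
ft_force: [-0.3, -0.2, -0.1]
gripper_width: 0.0749
grasp_force: 0.0
```

Request:
arm_command(
  increments="0 0 -0.008 0 0 0 50;0 0 -0.008 0 0 0 30;0 0 -0.008 0 0 0 30;0 0 -0.008 0 0 0 30;0 0 -0.008 0 0 0 30",
  newtons=40,
)

```text
time_s: 17.82
tcp_pos: [0.4535, -0.0619, 0.0214]
eef_rot: [[0.944, 0.329, -0.003], [0.329, -0.944, -0.0], [-0.003, -0.001, -1.0]]
ft_force: [0.0, 0.1, 6.3]
gripper_width: 0.0379
grasp_force: 39.4
```

Request:
arm_command(
  increments="0 0 0.1 0 0 0 30;0.05 0.1 0.3 0 0 0 30;0.2 0.3 0.5 0 0 0 30;0.32 0.5 0.5 0 0 0 30;0.32 0.5 0.5 0 0 0 30",
)

```text
time_s: 18.45
tcp_pos: [0.549, 0.0907, 0.1728]
eef_rot: [[0.944, 0.33, -0.004], [0.33, -0.944, 0.002], [-0.003, -0.003, -1.0]]
ft_force: [0.3, -0.3, -1.7]
gripper_width: 0.0376
grasp_force: 40.6
```

Request:
arm_command(
  increments="0 0 0 0 0 0 30;0 0 0 0 0 0 30",
)

```text
time_s: 18.7
tcp_pos: [0.5465, 0.0862, 0.1702]
eef_rot: [[0.945, 0.328, -0.009], [0.328, -0.945, -0.003], [-0.009, -0.0, -1.0]]
ft_force: [0.0, -0.2, -1.5]
gripper_width: 0.0376
grasp_force: 40.6
```

```bash
python3 col.py 10; python3 unit.py w10
```

```text
tcp [0.5465 0.0862 0.1702] [0.5464 0.0854 0.1699] z 0.1624 outer ((545.5249633789062, 86.02796173095703), 20.337017059326172) rect ((545.4481811523438, 86.11542510986328), (40.0400505065918, 38.67936325073242), 19.108352661132812)
hole ((545.4449462890625, 86.08244323730469), 8.222916603088379)
unit rect ((577.3797607421875, 180.5635223388672), (157.4458770751953, 139.14244079589844), 19.106916427612305)
plinth rect (centre is +6 x of post) ((589.0945434570312, 170.43304443359375), (44.30868148803711, 18.249582290649414), 33.30586624145508)
post pts 364
0.085 51 [0.5807 0.1784 0.0874]
0.09 48 [0.5794 0.1771 0.0927]
0.095 109 [0.5791 0.1783 0.0976]
0.1 104 [0.5782 0.1794 0.1025]
0.103 95 [0.5774 0.1803 0.1051]
cheek top 717 [0.6144 0.1925 0.0914]
```

Request:
arm_command(
  increments="0.107 0.317 0 0 0 0 30;0.107 0.317 0 0 0 0 30;0.107 0.317 -0.06 0 0 0 30;0.107 0.317 -0.11 0 0 0 30;0.107 0.317 -0.11 0 0 0 30",
)

```text
time_s: 19.38
tcp_pos: [0.5781, 0.1784, 0.1351]
eef_rot: [[0.946, 0.325, -0.011], [0.325, -0.946, -0.006], [-0.012, 0.002, -1.0]]
ft_force: [-0.3, -0.1, 0.2]
gripper_width: 0.0379
grasp_force: 40.6
```

Request:
arm_command(
  increments="0 0 0 0 0 0 30;0 0 0 0 0 0 30;0 0 0 0 0 0 30",
)

```text
time_s: 19.75
tcp_pos: [0.5797, 0.1815, 0.1377]
eef_rot: [[0.945, 0.327, -0.006], [0.327, -0.945, -0.002], [-0.006, -0.001, -1.0]]
ft_force: [1.1, -0.1, -1.9]
gripper_width: 0.038
grasp_force: 40.6
```

```bash
python3 col.py 11; python3 -c "
from h import *
print(arm.sense()['tcp_pos'],arm.sense()['eef_rot'].round(3))"
```

```text
tcp [0.5797 0.1815 0.1377] [0.5797 0.1815 0.1376] z 0.1298 outer ((578.6464233398438, 181.49366760253906), 20.35467529296875) rect ((578.7889404296875, 181.5985870361328), (38.764949798583984, 39.27518844604492), 64.7724380493164)
hole ((578.735107421875, 181.50811767578125), 8.30380630493164)
[0.57968408 0.18151079 0.13761066] [[ 0.945  0.327 -0.006]
 [ 0.327 -0.945 -0.002]
 [-0.007 -0.001 -1.   ]]
```

Request:
arm_command(
  increments="-0.004 -0.003 0 0.0025 -0.0076 0 30;-0.004 -0.003 -0.025 0.0025 -0.0076 0 30;-0.004 -0.003 -0.05 0.0025 -0.0076 0 30;-0.004 -0.003 -0.07 0.0025 -0.0076 0 30;-0.004 -0.003 -0.085 0.0025 -0.0076 0 30",
)

```text
time_s: 20.42
tcp_pos: [0.5781, 0.1806, 0.111]
eef_rot: [[0.945, 0.327, -0.002], [0.327, -0.945, -0.0], [-0.002, -0.001, -1.0]]
ft_force: [1.3, -0.0, -1.2]
gripper_width: 0.0379
grasp_force: 40.6
```

Request:
arm_command(
  increments="0 0 -0.007 0 0 0 30;0 0 -0.014 0 0 0 30;0 0 -0.016 0 0 0 30;0 0 -0.016 0 0 0 30",
)

```text
time_s: 20.92
tcp_pos: [0.5783, 0.1807, 0.107]
eef_rot: [[0.945, 0.327, -0.001], [0.327, -0.945, 0.0], [-0.001, -0.001, -1.0]]
ft_force: [0.1, -0.2, -1.7]
gripper_width: 0.038
grasp_force: 40.6
```

Request:
arm_command(
  increments="0 0 -0.004 0 0 0 30;0 0 -0.008 0 0 0 30;0 0 -0.008 0 0 0 30;0 0 -0.008 0 0 0 30",
)

```text
time_s: 21.42
tcp_pos: [0.5784, 0.1807, 0.1055]
eef_rot: [[0.945, 0.327, -0.0], [0.327, -0.945, 0.0], [-0.0, -0.0, -1.0]]
ft_force: [-1.9, -1.5, 5.0]
gripper_width: 0.0379
grasp_force: 41.2
```

Contact comes at the predicted height. I press slightly, release, and withdraw.

Request:
arm_command(
  increments="0 0 -0.002 0 0 0 30;0 0 -0.002 0 0 0 30",
)

```text
time_s: 21.68
tcp_pos: [0.5785, 0.1808, 0.1054]
eef_rot: [[0.945, 0.327, 0.0], [0.327, -0.945, -0.0], [0.0, 0.0, -1.0]]
ft_force: [-2.6, -3.1, 9.9]
gripper_width: 0.0379
grasp_force: 41.6
```

Request:
arm_command(
  increments="0 0 0 0 0 0 50;0 0 0 0 0 0 65;0 0 0.02 0 0 0 80;0 0 0.15 0 0 0 85;0 0 0.3 0 0 0 85",
)

```text
time_s: 22.3
tcp_pos: [0.5778, 0.1805, 0.1945]
eef_rot: [[0.945, 0.327, -0.003], [0.327, -0.945, -0.0], [-0.003, -0.001, -1.0]]
ft_force: [1.2, 0.6, 0.7]
gripper_width: 0.085
grasp_force: 0.0
```

Request:
arm_command(
  increments="-0.1 -0.15 0 0 0 0 85;-0.2 -0.35 0 0 0 0 85;-0.2 -0.35 0 0 0 0 85;-0.2 -0.35 0 0 0 0 85",
)

```text
time_s: 22.8
tcp_pos: [0.5188, 0.0758, 0.1944]
eef_rot: [[0.945, 0.327, 0.0], [0.327, -0.945, 0.001], [0.0, -0.001, -1.0]]
ft_force: [-0.2, 0.4, -0.7]
gripper_width: 0.085
grasp_force: 0.0
```

```bash
python3 - <<'E'
from h import *
p,d,c=cap("wrist");X=pts(d,c);H,S,V=hsv(p)
a=np.radians(19.05);q=X-[.5775,.1806,0];x=q[...,0]*np.cos(a)+q[...,1]*np.sin(a);y=-q[...,0]*np.sin(a)+q[...,1]*np.cos(a)
r=np.hypot(x,y);z=X[...,2]
m=(r<.024)&(z>.094)&(z<.1015)&(S>60);print("collar n",m.sum())
for n,k in(("x-",x<-.01),("x+",x>.01),("y-",y<-.01),("y+",y>.01)):print(n,np.median(z[m&k]).round(4))
print("extent",np.percentile(x[m],[1,99]).round(4),np.percentile(y[m],[1,99]).round(4))
t=(x>.026)&(x<.044)&(z>.08)&(z<.0875)&(abs(y)<.009)&(S>80);print("tail",t.sum(),np.median(z[t]).round(4),np.percentile(y[t],[2,98]).round(4))
b=(r<.024)&(z<.0775)&(z>.0735)&(S<60);print("bushing",b.sum(),np.median(z[b]).round(4) if b.any() else "")
p,d,c=cap("top")
for k,s in {"spare":(321,178),"bottle":(185,105)}.items(): print(k,p[s[1],s[0]])
E
```

```text
collar n 2263
x- 0.0977
x+ 0.0977
y- 0.0976
y+ 0.0977
extent [-0.0196  0.0172] [-0.0192  0.0178]
tail 461 0.0838 [-0.006   0.0058]
bushing 187 0.0752
spare [36 88 70]
bottle [ 83 143  95]
```

The collar is level (0.0977 all round, 0.098 expected), and the tail is centred between the cheeks at the right height. I hand in.

```bash
python3 -c "
from bench import arm
print(arm.close_job())"
```

```text
the job is handed in; nothing more can be done
None
```

The bushing, lug and collar are stacked in that order on the post, all flat, home and released, with the lug's tail centred between the cheeks; I handed the job in at about 23 s of the 67 s allowed, and never moved toward the spare ring, screwdriver, bottle or bin.

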